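Take the shop lantern off its safety hook and dock it

ROBOT

A 6-joint arm with a two-finger parallel gripper is mounted at the origin on the work surface. World frame = base frame: x ahead of the robot, y to its left, z up, the work surface at z = 0. Lengths are in m, angles in degrees, forces in N, time in s.
With the tool pointing down it reaches from about 0.35 to 0.95 m from the base axis. Payload 17.4 kg.
Tool frame: the origin (TCP) lies at the very end of the fingers, on their centre line; the grasp point (between the pads) lies manip.pinch_z behind it (manip.pinch_z is the distance from the TCP to the grasp point, in m); z points along the fingers, y is the line along which they close (so a half turn about z gives the same grasp; the last joint's range is limited). The gripper opens to 93 mm and grips with 3 to 60 N. Pads are 15 mm wide; open, the fingers measure 128 mm over their backs; the gripper's body (75 mm by 188 mm) begins 65 mm behind the grasp point.
Start: joints at [64.698, 6.646, 82.598, -0, 90.757, -2.166], TCP at [0.265, 0.621, 0.188] pointing down, gripper open.
Joint ranges: [-162.19, 162.19], [-47.58, 125.68], [4.15, 143.07], [-65.23, 245.23], [0.69, 171.88], [-170.13, 170.13]. Speed limits (degrees/s): [108.29, 108.29, 127.2, 180, 180, 180].

INTERFACE

Orientations are given as [roll, pitch, yaw] about the fixed x, y, z axes, in that order (R = Rz(yaw) Ry(pitch) Rx(roll)).
In Python, from cell import status, viewer, manip gives the robot as it stands.
- The arm moves only by the shell command python3 -m jog 'ROWS'. ROWS is JSON, a list of rows, each a list of 3 entries, a list of its own where there are three numbers: the finger opening in m, from 0 to 0.093, then the shift along the tool's x, y, z in m, then the turn, a rotation vector about the tool's x, y, z in degrees. In form: [[claw, [tx, ty, tz], [rx, ry, rz]], ...]. A call has 1 to 5 rows; each row is the pose to reach, as a shift and turn from the pose commanded when the call began, along the tool's axes at that moment; what a row does not reach only later rows make up. A row lasts 1/10 s, in which the tool goes at most 50 mm and 8.59 degrees, less where a joint would pass 70% of its speed; a pose out of reach is approached as far as the arm can. A call with a gripper value outside its range is refused whole. The fingers move at their own pace and stop on an object; the grip force is fixed at half the most. Time passes only in rows, so rows that repeat a pose let the fingers close. It gives the time, the measured TCP pose, the force, the opening and the grip force at its end, in the units of the state.
- status.get_state(): the state, without advancing time (a new reading comes with each control period).
- viewer.capture(name): name is "scene" or "side" or "wrist"; returns the picture (384x512x3 uint8, blue, green, red); there is no depth.
- viewer.get_calibration(name): a dict with "camera_matrix" (3x3 intrinsics, pixels), "R" (3x3) and "t" (3): a world point X has camera coordinates R X + t. Camera axes: x right, y down, z forward; pixel columns grow to the right and rows downward; lengths in m; the calibration is good to about 2 mm. A picture is of the moment at which its call begins: read the wrist's pose just before it. get_calibration takes no time and is no camera call; for the wrist camera it gives the pose at the moment of the call.
- manip.job_done(): hands the job in; it is judged then, once.
The state is a dict: "time_s": time; "qpos": joint angles; "joint_velocities": joint speeds; "effort": joint torques, N m; "ee_pos": TCP position; "tool_rot": TCP orientation; "contact_force": force on the tool from outside, world axes, zero at the start; "ft_torque": the same for the moment, N m; "grip_width": finger opening in m; "finger_force": force on a finger pad.
Only numpy, scipy, OpenCV 4.12 (cv2) and the standard library are available. Lean on these libraries where they do the work, as an engineer would, in place of code of your own. Each camera call takes 0.05 s, during which the arm holds its last target. There are 200 camera calls.

TASK

Take the rechargeable lantern off its safety hook by pushing the sprung keeper back with the lantern's own handle bar (not with the gripper), then lifting the bar out past the hook's overhanging lip and drawing it off the end of the hook. Be gentle with the hook and dock, carry the lantern to the round charging dock and set it down upright, fully seated in the recess, then let go; leave the other things on the counter where they are.

Things in the scene. Friction and masses are not known exactly. Their poses are not given: they have to be found in the camera images.
- lantern: Grey and white lantern, 84 mm across, 0.29 to 0.45 kg, hanging upright on the hook. Origin at the centre of its underside, z up. Underside edge tapered (76 mm across at the bottom, 84 mm at 6 mm up). The cap's flat top is at z = 96 mm; a rigid square steel handle stands on it in the lantern's y-z plane and does not fold.
- handle (a point): Middle of the round handle bar (8 mm thick, along the lantern's y), 158 mm above the underside. At its ends two flat upright straps, 14 mm wide along x, 4 mm thick, outer faces at y = +-30 mm (60 mm over both), from z = 96 to 164 mm. The straps can be gripped from above across y by their outer faces; the hook passes between them, under the bar.
- stand: Fixed steel stand carrying the hook. Origin on the counter below the nominal middle of the hook's seat, z up; its x axis runs along the hook from tip to post. 18 mm post at x = 112 mm, foot plate x 70 to 160, y +-60 mm; arm sleeve x 47 to 122 mm, 24 mm wide, top at z = 183 mm (knob on it at x = 75 mm to 191 mm). The 14 mm wide hook reaches out of the sleeve towards -x.
- seat (a point): NOMINAL middle of the hook's flat seat, in stand axes (z = 179 mm; the bar rests on it, anywhere between upright and keeper). The hook was clamped by hand: hook and keeper together really sit up to 9.5 mm nearer to or farther from the post; this is not measured and must be felt or seen. Prong 10 mm thick; upright at the tip x = -21.5 to -15 mm from here.
- lip (a point): NOMINAL rear edge of the lip, 13.5 mm towards +x from the seat's middle, at the height of its underside (12 mm over the seat, 4 mm over the resting bar). The lip is 5 mm thick and runs from the upright back to here, over the bar. With the bar 20 to 30 mm above its rest it passes over the lip towards -x; above 35 mm the cap meets the keeper's lug. 80 mm towards -x from the seat the lantern is free.
- keeper_face (a point): NOMINAL place of the shut keeper's front face at the bar's height, 15 mm towards +x from the seat's middle. Steel plate 26 mm wide, up to 18 mm over the seat, closing the throat behind the lip; hinged 16 mm below the seat (lug to 21 mm below). It swings only towards the post and springs shut. At the bar: 3 N to start, about 7 N when the bar just clears the lip (7 mm on), and just past that, at about 8 N, its hard stop.
- dock: Fixed round grey charging dock, 120 mm across and 18 mm high, with a 50 mm wide, 16 mm high tail on its +x side. Origin at the centre of its underside. Round recess 94 mm across and 8 mm deep, its floor 10 mm above the counter with two small brass contacts. It and the coin dish may swap places.
- dish: Fixed thin-walled coin dish, 116 mm across, 14 mm high, a few coins in it, no tail: not the dock. Origin at the centre of its underside.
- sake_bottle: Bystander: green bottle, 74 mm across, 240 mm high; origin under its centre.
- beer_can: Bystander: bare aluminium can, 66 mm across, 122 mm high; origin under its centre.
- sake_cup: Bystander: white cup, 60 mm across, 45 mm high; origin under its centre.
- snack_jar: Bystander: jar, 80 mm across, 110 mm high; origin under its centre.
- tumbler: Bystander: drinking glass, 68 mm across, 90 mm high; origin under its centre.
- opener: Bystander: wooden-handled spoon lying on the counter; origin under its middle.
Things that resemble listed ones, but are neither listed nor needed, are in the scene too. Leave any blue, orange or red look-alike of the lantern alone.

How it is judged (in metres and radians):
On the way, in this order (a step that is already met when the one before it is completed fails the run):
1. the held lantern's handle presses on the hook with more than 6 N (more than its weight), as opening the keeper needs (contact force between lantern and stand above 6 N and contact force between the fingers and lantern above 1 N), for 0.1 s.
2. the lantern is off the hook: clear of the stand, its handle bar more than 60 mm from the hook's seat (contact force between lantern and stand below 0.1 N and horizontal distance between handle and stand above 0.06 m), for 0.1 s.
At the end, for the whole second after the job is handed in: The lantern stands released, upright (within 0.06 rad) and at rest on the floor of the charging dock's recess: its axis within 7 mm of the dock's, its underside 7 to 12.5 mm above the dock's underside (the floor is at 10 mm) (horizontal distance between lantern and dock below 0.007 m and z of lantern in the frame of dock between 0.007 and 0.0125 m and angle between lantern's own z axis and vertical below 0.06 rad and linear speed of lantern below 0.01 m/s); the robot touches nothing.
It fails at once if the lantern presses on the hook or stand with more than 20 N (contact force between lantern and stand above 20 N).
It fails at once if the lantern is slammed into the dock (more than 80 N) (contact force between lantern and dock above 80 N).
It fails at once if the gripper or arm presses on the hook, keeper or stand (more than 3 N) (contact force between any of the arm, the fingers and stand above 3 N).
It fails at once if the lantern is dropped (falls free of the fingers faster than 0.35 m/s) (contact force between the fingers and lantern below 0.05 N and linear speed of lantern above 0.35 m/s).
It fails at once if another loose thing on the counter is moved more than 30 mm (distance of any of sake_bottle, beer_can, sake_cup, snack_jar, tumbler, opener from where it was at the start of the episode above 0.03 m).
It also fails if it takes over 51 s, if anything falls off the work surface, if the arm or the gripper's body presses on something with over 40 N, if the wrist force passes 120 N, or if a joint passes its speed limit or range.

## Working session

There is one attempt and no reset: what is moved stays moved. The work goes in short steps, Python scripts to look and compute and a shell command to move; the robot and the scene stay as the last step left them, time stands still between calls to the robot, and variables do not carry over. Pictures are saved under pics/ and viewed, at most 10 in all, crops included, and the job is handed in when it is done.

```bash
mkdir -p pics; ls
cat > h.py <<'E'
import numpy as np,cv2
from cell import status,viewer,manip
def ray(name,u,v,z,cal=None):
    c=cal or viewer.get_calibration(name);K=np.array(c["camera_matrix"]);R=np.array(c["R"]);t=np.array(c["t"])
    d=R.T@np.linalg.solve(K,[u,v,1]);o=-R.T@t
    return o+d*(z-o[2])/d[2]
def proj(name,X,cal=None):
    c=cal or viewer.get_calibration(name);p=np.array(c["camera_matrix"])@(np.array(c["R"])@np.array(X)+np.array(c["t"]));return p[:2]/p[2]
E
python3 - <<'E'
from h import *
for n in ("scene","side","wrist"):
    c=viewer.get_calibration(n);R=np.array(c["R"]);print(n,-R.T@np.array(c["t"]),R[2],c["camera_matrix"][0][0])
    cv2.imwrite(f"pics/{n}0.png",viewer.capture(n))
a=[cv2.imread(f"pics/{n}0.png") for n in("scene","side")]
s=status.get_state();print(s,manip.pinch_z)
E
```

```text
pics
scene [1.52651983 0.02052977 0.91693096] [-0.7807433   0.02548452 -0.62433199] 386.4707497952639
side [ 0.20110015 -0.51402062  0.90454279] [ 0.34460551  0.56257338 -0.75150398] 385.6365777666707
wrist [0.19276313 0.65081053 0.38324946] [ 0.25933532 -0.11198011 -0.9592735 ] 275.8718527335387
{'time_s': 0.15, 'qpos': array([ 6.46987608e+01,  6.66897268e+00,  8.26236503e+01, -7.87090370e-04,
        9.07556709e+01, -2.16762793e+00]), 'joint_velocities': array([ 0.08169448, -0.15541913, -0.11491781,  0.05304841,  0.03930358,
       -0.00763697]), 'effort': array([ 1.07136275e-03, -7.21767497e+01, -6.22950768e+01,  7.80942757e-02,
        2.25941482e-02, -8.24067001e-05]), 'ee_pos': array([0.26515781, 0.62056981, 0.18719691]), 'tool_rot': array([-1.79951711e+02, -1.04016251e-03,  1.56866378e+02]), 'contact_force': array([0.16381843, 0.82091391, 1.12590449]), 'ft_torque': array([0.05110736, 0.01801479, 0.0225436 ]), 'finger_force': 0.0, 'grip_width': 0.09286466467832027} 0.0188
```

View pics/scene0.png

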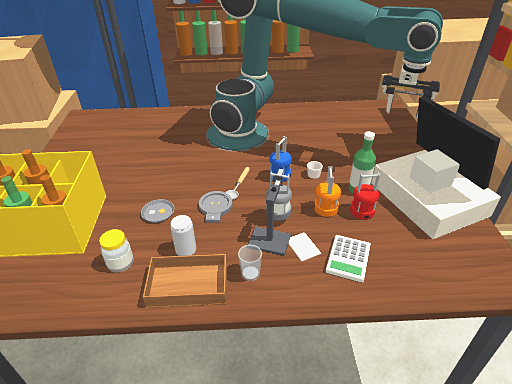

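View pics/side0.png

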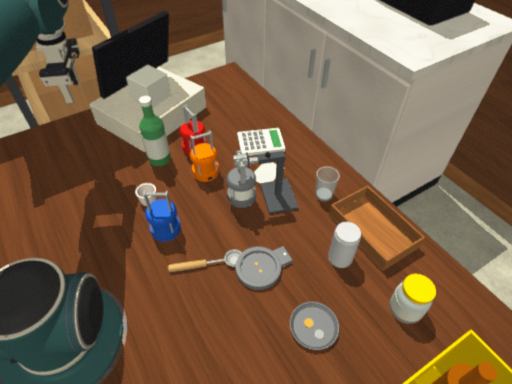

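The dock (with tail) is at scene (215,205) / side (259,268). The dish is at scene (158,211). The grey lantern on its stand is at scene (275,205) / side (242,185). Next, zoomed crops.

Run:
```python
from h import *
a=cv2.imread("pics/scene0.png")[130:255,195:315];b=cv2.imread("pics/side0.png")[125:295,210:310]
a=cv2.resize(a,None,fx=3.4,fy=3.4,interpolation=2);b=cv2.resize(b,None,fx=3.5,fy=3.5,interpolation=2)
h=max(a.shape[0],b.shape[0]);o=np.zeros((h,a.shape[1]+b.shape[1],3),np.uint8);o[:a.shape[0],:a.shape[1]]=a;o[:b.shape[0],a.shape[1]:]=b
print(o.shape,a.shape);cv2.imwrite("pics/crop1.png",o)
for n,u,v,z in [("side",259,265,.018),("scene",215,203,.018),("side",242,172,.12),("scene",270,241,.005),("side",279,196,.005),("scene",281,158,.17),("side",163,220,.05)]:print(n,u,v,ray(n,u,v,z).round(3))
```

```text
(595, 758, 3) (425, 408, 3)
side 259 265 [ 0.49  -0.084  0.018]
scene 215 203 [ 0.498 -0.083  0.018]
side 242 172 [0.577 0.144 0.12 ]
scene 270 241 [0.678 0.098 0.005]
side 279 196 [0.676 0.092 0.005]
scene 281 158 [0.454 0.15  0.17 ]
side 163 220 [0.331 0.16  0.05 ]
```

View pics/crop1.png

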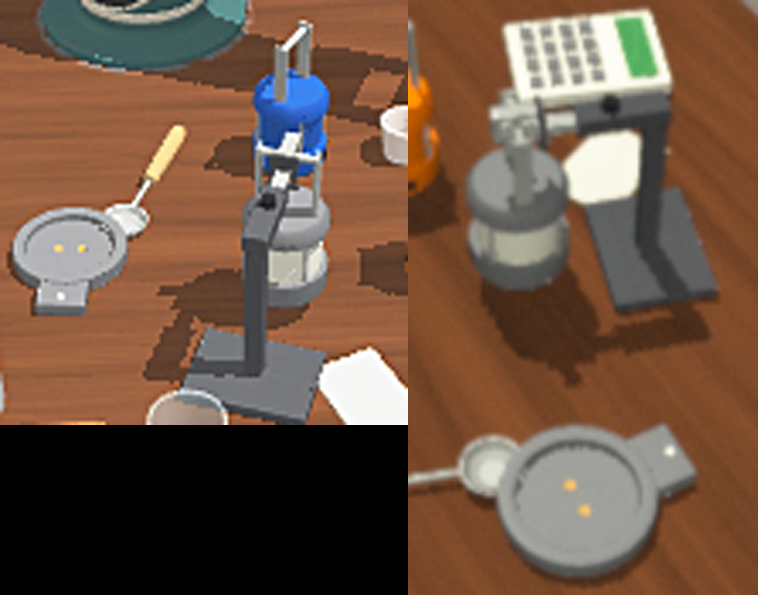

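Run:
```python
from h import *
P=lambda n,l,z:np.array([ray(n,u,v,z) for u,v in l])
s=P("side",[(260.9,183.6),(288.6,179.3),(298,208.7),(270.3,213)],.008);c=P("scene",[(255.9,227),(291.2,233.5),(284.1,253),(248.5,244.7)],.008)
print(s.round(3),s.mean(0).round(3));print(c.round(3),c.mean(0).round(3))
for q in(s,c):
    for i in range(4):
        d=q[(i+1)%4]-q[i];print(np.linalg.norm(d).round(3),np.degrees(np.arctan2(d[1],d[0])).round(1))
b=P("scene",[(270.6,173.5),(289.4,175.9)],.187);print(b.round(3),b.mean(0))
# dock tail direction
print(P("scene",[(60/3.4+195,295/3.4+130)],.016),P("side",[(668-408)/3.5+210 and ((668-408)/3.5+210,453/3.5+125)],.016))
for n in("scene","side"):
  I=cv2.imread(f"pics/{n}0.png")
```

```text
[[0.655 0.163 0.008]
 [0.74  0.132 0.008]
 [0.694 0.02  0.008]
 [0.615 0.05  0.008]] [0.676 0.091 0.008]
[[0.615 0.056 0.008]
 [0.651 0.169 0.008]
 [0.733 0.137 0.008]
 [0.692 0.029 0.008]] [0.673 0.098 0.008]
0.09 -20.1
0.121 -112.2
0.084 159.2
0.12 70.6
0.119 72.2
0.087 -21.3
0.116 -110.5
0.082 160.6
[[0.561 0.106 0.187]
 [0.577 0.164 0.187]] [0.56941136 0.13507427 0.187     ]
[[ 0.56577749 -0.08843778  0.016     ]] [[ 0.56562901 -0.09156306  0.016     ]]
```

```bash
python3 - <<'E'
from h import *
from scipy.optimize import minimize
M={}
for n,(x0,y0,x1,y1) in {"scene":(185,180,245,235),"side":(225,235,305,300)}.items():
    I=cv2.imread(f"pics/{n}0.png");s=cv2.cvtColor(I,cv2.COLOR_BGR2HSV)[:,:,1]
    m=np.zeros(s.shape,np.uint8);m[y0:y1,x0:x1]=(s[y0:y1,x0:x1]<75)
    M[n]=m
a=np.linspace(0,2*np.pi,60)
def sil(n,x,y,t):
    c=viewer.get_calibration(n)
    ring=[(x+.06*np.cos(q),y+.06*np.sin(q),z) for q in a for z in(0,.018)]
    C,S=np.cos(t),np.sin(t);tail=[(x+C*u-S*v,y+S*u+C*v,z) for u in(.03,.09) for v in(-.025,.025) for z in(0,.016)]
    m=np.zeros((384*4,512*4),np.uint8)
    for L in((ring),tail[4:]+tail[:4]):
        p=np.array([proj(n,X,c) for X in L]);cv2.fillConvexPoly(m,cv2.convexHull((p*4+1.5).round().astype(np.int32)),255)
    return cv2.resize(m,(512,384),interpolation=cv2.INTER_AREA)/255.
for ns in (("scene",),("side",),("scene","side")):
    f=lambda p:sum(np.abs(sil(n,p[0]/100,p[1]/100,p[2]/10)-M[n]).sum() for n in ns)
    r=minimize(f,[49.4,-8.4,-.6],method="Nelder-Mead",options=dict(initial_simplex=[[49.4,-8.4,-.6],[50.2,-8.4,-.6],[49.4,-7.6,-.6],[49.4,-8.4,.6]]));print(ns,r.x/[100,100,10],r.fun,[M[n].sum() for n in ns])
E
python3 -m jog '[[0.093,[0,0,-0.05],[0,0,0]],[0.093,[0,0,-0.10],[0,0,0]],[0.093,[0,0,-0.15],[0,0,-3]],[0.093,[-0.04,-0.03,-0.15],[0,0,-3]],[0.093,[-0.08,-0.06,-0.15],[0,0,-3]]]'
```

```text
('scene',) [ 0.48639644 -0.08179454 -0.09808743] 276.0392156862745 [np.uint64(1037)]
('side',) [ 0.48730384 -0.08233495 -0.08553771] 260.37647058823524 [np.uint64(1983)]
('scene', 'side') [ 0.48713194 -0.08218334 -0.09048852] 538.1803921568627 [np.uint64(1037), np.uint64(1983)]
time_s: 0.65
ee_pos: [0.3154, 0.5339, 0.3389]
tool_rot: [179.9, 0.0, 160.0]
contact_force: [1.4, -0.1, 0.4]
grip_width: 0.0927
finger_force: 0.0
```

```bash
python3 -m jog '[[0.093,[-0.04,-0.031,0],[0,0,0]],[0.093,[-0.08,-0.062,0],[0,0,0]],[0.093,[-0.119,-0.092,0],[0,0,0]],[0.093,[-0.158,-0.122,0],[0,0,0]],[0.093,[-0.195,-0.151,0],[0,0,0]]]'
python3 -m jog '[[0.093,[-0.04,-0.031,0],[0,0,0]],[0.093,[-0.08,-0.062,0],[0,0,0]],[0.093,[-0.119,-0.092,0],[0,0,0]],[0.093,[-0.158,-0.122,0],[0,0,0]],[0.093,[-0.179,-0.138,0],[0,0,0]]]'
python3 -m jog '[[0.093,[0,0,0],[0,0,0]],[0.093,[0,0,0],[0,0,0]],[0.093,[0,0,0],[0,0,0]]]'
python3 - <<'E'
from h import *
import json
c=viewer.get_calibration("wrist");I=viewer.capture("wrist");cv2.imwrite("pics/w1.png",I)
json.dump({k:np.array(v).tolist() for k,v in c.items()},open("w1.json","w"))
cv2.imwrite("pics/w1b.png",cv2.resize(I,(800,600),interpolation=2))
s=status.get_state();print(s["ee_pos"],s["tool_rot"],s["contact_force"])
for X in [(.568,.135,.187),(.487,-.082,.018)]:print(proj("wrist",X,c))
E
```

```text
time_s: 1.15
ee_pos: [0.447, 0.3232, 0.3377]
tool_rot: [180.0, 0.0, 159.9]
contact_force: [-0.5, 0.4, 0.4]
grip_width: 0.0928
finger_force: 0.0
time_s: 1.65
ee_pos: [0.5681, 0.1309, 0.3373]
tool_rot: [-180.0, -0.0, 159.7]
contact_force: [-1.2, 1.1, 0.1]
grip_width: 0.0932
finger_force: 0.0
time_s: 1.95
ee_pos: [0.5665, 0.1347, 0.3378]
tool_rot: [180.0, -0.0, 159.9]
contact_force: [-0.4, -0.7, -0.4]
grip_width: 0.0928
finger_force: 0.0
[0.5664308  0.13491211 0.33786824] [1.79989457e+02 4.77872445e-03 1.59929604e+02] [ 0.8843992   0.72607089 -0.13247718]
[255.97911004 175.54242834]
[132.01402381 154.49067385]
```

View pics/w1b.png

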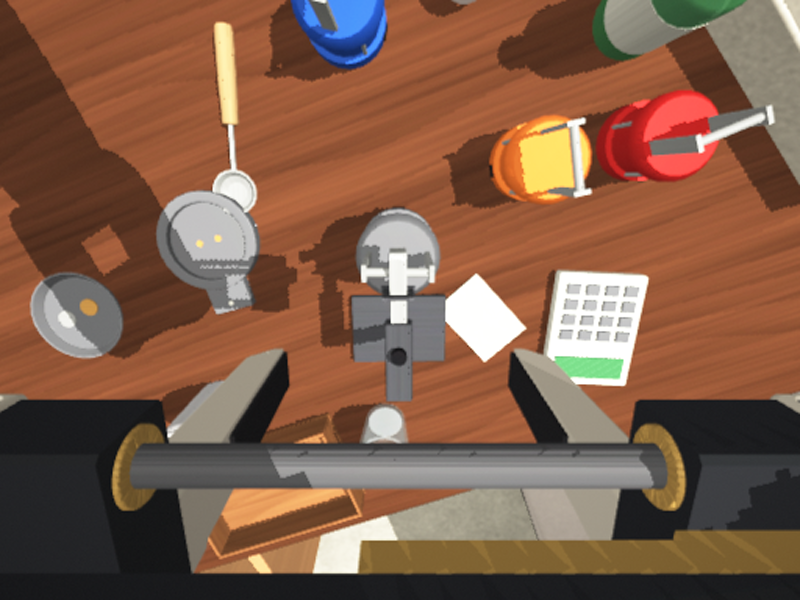

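The bar runs (365,273)–(433,272) in the enlarged picture, level. The dock ring is centred near (208,240), with its contacts at (200,243) and (218,238).

Run:
```python
from h import *
import json
c=json.load(open("w1.json"));I=cv2.imread("pics/w1.png")
k=.64
for u,v,z in [(365,273,.187),(433,272,.187),(399,272.5,.187),(209,240.5,.010),(208,239,.018),(157,239,.018),(259,239,.018),(208,191,.018),(399,357,.191)]:print((u,v),ray("",u*k,v*k,z,c).round(4))
X=ray("",365*k,273*k,.187,c)-ray("",433*k,272*k,.187,c);print(np.degrees(np.arctan2(X[1],X[0])))
a=cv2.resize(I[130:265,215:300],None,fx=4.4,fy=4.4,interpolation=2);b=cv2.resize(I[115:205,95:172],None,fx=5,fy=5,interpolation=2)
o=np.zeros((600,800,3),np.uint8);o[:a.shape[0],:a.shape[1]]=a[:600];o[:b.shape[0],400:400+b.shape[1]]=b
cv2.imwrite("pics/crop2.png",o)
```

```text
(365, 273) [0.5571 0.1083 0.187 ]
(433, 272) [0.5755 0.1612 0.187 ]
(399, 272.5) [0.5663 0.1348 0.187 ]
(209, 240.5) [ 0.4871 -0.0821  0.01  ]
(208, 239) [ 0.4851 -0.0787  0.018 ]
(157, 239) [ 0.4642 -0.1361  0.018 ]
(259, 239) [ 0.5061 -0.0214  0.018 ]
(208, 191) [ 0.4352 -0.0531  0.018 ]
(399, 357) [0.6355 0.1095 0.191 ]
-109.22734831682854
```

View pics/crop2.png

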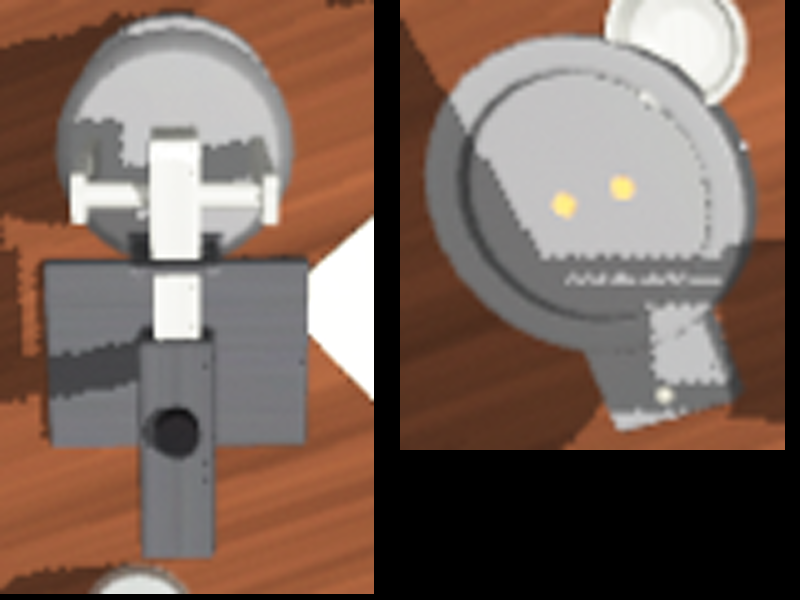

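Bar centre is (0.5663, 0.1348), directly under the TCP, at yaw ≈160. The dock centre comes out at (0.487, −0.082) from both the silhouette fits and the contacts. The bar sits mid-lip, so the keeper should be about 14 mm on. Descending to grip the straps.

```bash
python3 -m jog '[[0.093,[0,0,0.04],[0,0,0]],[0.093,[0,0,0.08],[0,0,0]],[0.093,[0,0,0.12],[0,0,0]],[0.093,[0,0,0.15],[0,0,0]],[0.093,[0,0,0.182],[0,0,0]]]'
python3 -m jog '[[0.093,[0,0,0],[0,0,0]],[0.093,[0,0,0],[0,0,0]]]'
python3 -m jog '[[0.075,[0,0,0],[0,0,0]],[0.07,[0,0,0],[0,0,0]],[0.066,[0,0,0],[0,0,0]],[0.063,[0,0,0],[0,0,0]],[0.061,[0,0,0],[0,0,0]]]'
```

```text
time_s: 2.5
ee_pos: [0.5663, 0.1351, 0.1547]
tool_rot: [180.0, 0.0, 160.0]
contact_force: [0.8, 0.8, -0.4]
grip_width: 0.0929
finger_force: 0.0
time_s: 2.7
ee_pos: [0.5667, 0.1347, 0.1568]
tool_rot: [180.0, 0.0, 159.9]
contact_force: [0.9, 0.7, 0.3]
grip_width: 0.0933
finger_force: 0.0
time_s: 3.2
ee_pos: [0.5669, 0.134, 0.156]
tool_rot: [180.0, 0.0, 159.9]
contact_force: [0.0, -0.4, -0.1]
grip_width: 0.062
finger_force: 0.0
```

```bash
python3 -m jog '[[0.055,[0,0,0],[0,0,0]],[0.05,[0,0,0],[0,0,0]],[0.045,[0,0,0],[0,0,0]],[0.045,[0,0,0],[0,0,0]]]'
python3 -m jog '[[0.045,[0,0,-0.001],[0,0,0]],[0.045,[0,0,-0.002],[0,0,0]],[0.045,[0,0,-0.002],[0,0,0]],[0.045,[0,0,-0.002],[0,0,0]]]'
```

```text
time_s: 3.6
ee_pos: [0.5669, 0.1341, 0.1559]
tool_rot: [180.0, 0.0, 159.9]
contact_force: [-0.9, 0.3, 0.8]
grip_width: 0.0586
finger_force: 30.0
time_s: 4.0
ee_pos: [0.5668, 0.134, 0.1574]
tool_rot: [-180.0, -0.0, 159.9]
contact_force: [0.9, 0.1, -3.8]
grip_width: 0.0586
finger_force: 30.0
```

Gripped, and the weight is off the seat (~3.8 N). Now pushing toward the post.

```bash
python3 -m jog '[[0.045,[-0.003,0,0],[0,0,0]],[0.045,[-0.006,0,0],[0,0,0]],[0.045,[-0.008,0,0],[0,0,0]],[0.045,[-0.008,0,0],[0,0,0]]]'
python3 -m jog '[[0.045,[-0.001,0,0],[0,0,0]],[0.045,[-0.002,0,0],[0,0,0]],[0.045,[-0.003,0,0],[0,0,0]],[0.045,[-0.003,0,0],[0,0,0]]]'
```

```text
time_s: 4.4
ee_pos: [0.5746, 0.1311, 0.1576]
tool_rot: [-180.0, -0.0, 159.9]
contact_force: [1.0, 0.7, -4.3]
grip_width: 0.0585
finger_force: 30.0
time_s: 4.8
ee_pos: [0.5773, 0.1302, 0.1578]
tool_rot: [180.0, 0.0, 159.9]
contact_force: [0.6, 0.4, -4.4]
grip_width: 0.0584
finger_force: 30.0
```

```bash
python3 -m jog '[[0.045,[-0.001,0,0],[0,0,0]],[0.045,[-0.002,0,0],[0,0,0]],[0.045,[-0.002,0,0],[0,0,0]]]'
python3 -m jog '[[0.045,[-0.001,0,0],[0,0,0]],[0.045,[-0.002,0,0],[0,0,0]],[0.045,[-0.002,0,0],[0,0,0]]]'
python3 -m jog '[[0.045,[-0.001,0,0],[0,0,0]],[0.045,[-0.002,0,0],[0,0,0]],[0.045,[-0.002,0,0],[0,0,0]]]'
```

```text
time_s: 5.1
ee_pos: [0.5792, 0.1295, 0.1578]
tool_rot: [-180.0, 0.0, 159.9]
contact_force: [-0.3, 0.5, -5.2]
grip_width: 0.0584
finger_force: 30.0
time_s: 5.4
ee_pos: [0.5808, 0.1289, 0.1577]
tool_rot: [-180.0, -0.0, 159.9]
contact_force: [-2.2, 1.2, -3.2]
grip_width: 0.0586
finger_force: 30.0
time_s: 5.7
ee_pos: [0.5828, 0.1282, 0.1577]
tool_rot: [-180.0, -0.0, 159.9]
contact_force: [-4.5, 1.8, -2.9]
grip_width: 0.0587
finger_force: 30.0
```

Keeper contact; the force is rising (2.5, then 4.8 N). Continuing.

```bash
python3 -m jog '[[0.045,[-0.001,0,0],[0,0,0]],[0.045,[-0.002,0,0],[0,0,0]],[0.045,[-0.002,0,0],[0,0,0]]]'
python3 -m jog '[[0.045,[-0.001,0,0],[0,0,0]],[0.045,[-0.001,0,0],[0,0,0]],[0.045,[-0.001,0,0],[0,0,0]]]'
```

```text
time_s: 6.0
ee_pos: [0.5846, 0.1276, 0.1576]
tool_rot: [-180.0, -0.0, 159.9]
contact_force: [-5.4, 2.8, -4.0]
grip_width: 0.0584
finger_force: 30.0
time_s: 6.3
ee_pos: [0.5853, 0.1273, 0.1575]
tool_rot: [-180.0, -0.1, 159.9]
contact_force: [-5.6, 2.6, -4.1]
grip_width: 0.0587
finger_force: 30.0
```

```bash
python3 -m jog '[[0.045,[-0.001,0,0],[0,0,0]],[0.045,[-0.001,0,0],[0,0,0]],[0.045,[-0.001,0,0],[0,0,0]]]'
python3 - <<'E'
from h import *
f=[]
for i in range(3):
    viewer.get_calibration("wrist");viewer.capture("wrist");f.append(status.get_state()["contact_force"])
f=np.array(f);print(f.mean(0),f@[.94,-.342,0])
E
```

```text
time_s: 6.6
ee_pos: [0.5861, 0.127, 0.1574]
tool_rot: [-180.0, -0.1, 159.9]
contact_force: [-7.9, 3.2, -2.8]
grip_width: 0.0587
finger_force: 30.0
[-6.65040971  3.02015324 -4.53202292] [-6.4304479  -7.93622245 -7.48616225]
```

```bash
python3 -m jog '[[0.045,[-0.0005,0,0],[0,0,0]],[0.045,[-0.001,0,0],[0,0,0]],[0.045,[-0.001,0,0],[0,0,0]]]'
python3 - <<'E'
from h import *
f=[]
for i in range(3):
    viewer.get_calibration("wrist");viewer.capture("wrist");f.append(status.get_state()["contact_force"])
f=np.array(f);print(f.mean(0),f@[.94,-.342,0],status.get_state()["ee_pos"])
E
```

```text
time_s: 7.05
ee_pos: [0.587, 0.1267, 0.1572]
tool_rot: [-180.0, -0.1, 159.9]
contact_force: [-7.7, 2.9, -4.9]
grip_width: 0.0586
finger_force: 30.0
[-7.16072387  2.94048953 -4.84981941] [-7.64748246 -7.8472702  -7.71543091] [0.58695083 0.12671385 0.15726137]
```

~7.75 N, about 7.5 mm past first contact, so the bar should be clear. Lifting gently while watching Fz.

```bash
python3 -m jog '[[0.045,[-0.0005,0,-0.001],[0,0,0]],[0.045,[-0.0005,0,-0.002],[0,0,0]],[0.045,[-0.0005,0,-0.003],[0,0,0]],[0.045,[-0.0005,0,-0.003],[0,0,0]]]'
python3 -m jog '[[0.045,[0,0,-0.001],[0,0,0]],[0.045,[0,0,-0.002],[0,0,0]],[0.045,[0,0,-0.002],[0,0,0]]]'
```

```text
time_s: 7.6
ee_pos: [0.5877, 0.1264, 0.1606]
tool_rot: [-180.0, -0.1, 159.9]
contact_force: [-6.2, 1.6, -3.0]
grip_width: 0.0583
finger_force: 30.0
time_s: 7.9
ee_pos: [0.5877, 0.1263, 0.1626]
tool_rot: [-180.0, -0.0, 159.9]
contact_force: [-4.9, 1.9, -3.2]
grip_width: 0.0586
finger_force: 30.0
```

The bar is already above the 4 mm lip-contact height with no rise in Fz, so it is passing. Continuing up to +25 mm.

```bash
python3 -m jog '[[0.045,[0,0,-0.002],[0,0,0]],[0.045,[0,0,-0.004],[0,0,0]],[0.045,[0,0,-0.006],[0,0,0]],[0.045,[0,0,-0.006],[0,0,0]]]'
python3 -m jog '[[0.045,[0,0,-0.003],[0,0,0]],[0.045,[0,0,-0.006],[0,0,0]],[0.045,[0,0,-0.009],[0,0,0]],[0.045,[0,0,-0.013],[0,0,0]],[0.045,[0,0,-0.013],[0,0,0]]]'
```

```text
time_s: 8.3
ee_pos: [0.5881, 0.1263, 0.169]
tool_rot: [180.0, 0.0, 159.9]
contact_force: [-3.2, 1.0, -2.1]
grip_width: 0.0589
finger_force: 30.0
time_s: 8.8
ee_pos: [0.5884, 0.1262, 0.1826]
tool_rot: [180.0, 0.1, 159.9]
contact_force: [0.3, 0.4, -4.3]
grip_width: 0.0587
finger_force: 30.0
```

```bash
python3 -m jog '[[0.045,[0.005,0,0],[0,0,0]],[0.045,[0.012,0,0],[0,0,0]],[0.045,[0.02,0,0],[0,0,0]],[0.045,[0.028,0,0],[0,0,0]],[0.045,[0.036,0,0],[0,0,0]]]'
python3 -m jog '[[0.045,[0.015,0,0],[0,0,0]],[0.045,[0.03,0,0],[0,0,0]],[0.045,[0.045,0,0],[0,0,0]],[0.045,[0.06,0,0],[0,0,0]],[0.045,[0.072,0,0],[0,0,0]]]'
python3 -m jog '[[0.045,[0,0,0],[0,0,0]],[0.045,[0,0,0],[0,0,0]],[0.045,[0,0,0],[0,0,0]]]'
```

```text
time_s: 9.3
ee_pos: [0.5534, 0.139, 0.1818]
tool_rot: [180.0, 0.0, 159.9]
contact_force: [-0.9, 0.2, -4.6]
grip_width: 0.0585
finger_force: 30.0
time_s: 9.8
ee_pos: [0.4853, 0.164, 0.1819]
tool_rot: [180.0, 0.0, 159.9]
contact_force: [-0.6, -0.3, -3.8]
grip_width: 0.0582
finger_force: 30.0
time_s: 10.1
ee_pos: [0.487, 0.1633, 0.1818]
tool_rot: [-180.0, 0.0, 159.9]
contact_force: [0.4, -0.7, -3.9]
grip_width: 0.0588
finger_force: 30.0
```

Lantern is off the hook and clear of the stand. Moving over the dock: tx ≈ −0.084, ty ≈ −0.230.

```bash
python3 -m jog '[[0.045,[0,-0.015,-0.01],[0,0,0]],[0.045,[-0.014,-0.045,-0.01],[0,0,0]],[0.045,[-0.028,-0.075,-0.01],[0,0,0]],[0.045,[-0.042,-0.11,-0.01],[0,0,0]],[0.045,[-0.055,-0.145,-0.01],[0,0,0]]]'
python3 -m jog '[[0.045,[-0.012,-0.03,0],[0,0,0]],[0.045,[-0.021,-0.06,0],[0,0,0]],[0.045,[-0.029,-0.077,0],[0,0,0]],[0.045,[-0.029,-0.085,0],[0,0,0]],[0.045,[-0.029,-0.085,0],[0,0,0]]]'
python3 -m jog '[[0.045,[0,0,0],[0,0,0]],[0.045,[0,0,0],[0,0,0]],[0.045,[0,0,0],[0,0,0]]]'
python3 - <<'E'
from h import *
s=viewer.capture("scene");d=viewer.capture("side")
p=status.get_state()["ee_pos"];print(p,[proj(n,(.487,-.082,.05)).round() for n in("scene","side")])
f=lambda I,n:cv2.resize(I[int(q[1])-60:int(q[1])+40,int(q[0])-45:int(q[0])+45],(396,440),interpolation=2) if (q:=proj(n,(.487,-.082,.05))) is not None else 0
cv2.imwrite("pics/s2.png",s);cv2.imwrite("pics/d2.png",d);cv2.imwrite("pics/crop3.png",np.hstack([f(s,"scene"),f(d,"side")]))
E
```

```text
time_s: 10.6
ee_pos: [0.4882, 0.0063, 0.1924]
tool_rot: [-180.0, 0.0, 159.9]
contact_force: [0.7, -0.1, -4.3]
grip_width: 0.0588
finger_force: 30.0
time_s: 11.1
ee_pos: [0.4859, -0.0824, 0.192]
tool_rot: [-180.0, -0.0, 159.8]
contact_force: [-1.4, 0.1, -3.8]
grip_width: 0.0586
finger_force: 30.0
time_s: 11.4
ee_pos: [0.4864, -0.0807, 0.1918]
tool_rot: [180.0, 0.0, 159.9]
contact_force: [0.1, -0.8, -4.4]
grip_width: 0.0583
finger_force: 30.0
[ 0.4863552  -0.08086072  0.19180514] [array([215., 194.]), array([258., 259.])]
```

View pics/crop3.png

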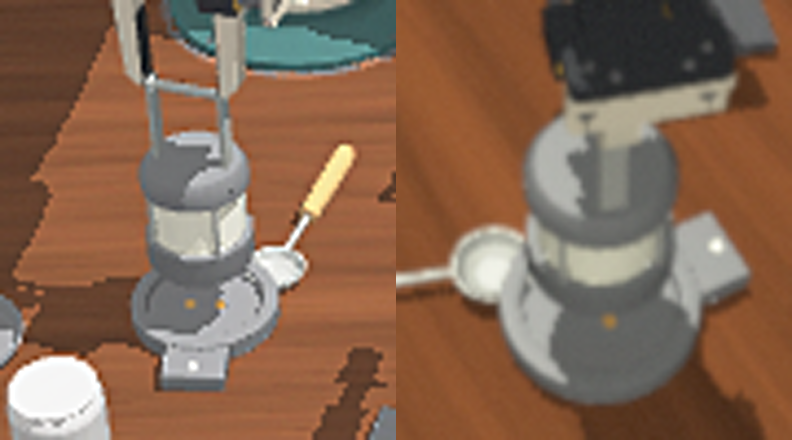

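Run:
```python
from h import *
T=np.array([.4864,-.0808]);yl=np.array([.342,.94]);t=.018;
def pr(n,o,b,L):
    q=proj(n,(.487,-.082,.05));o0=np.array([int(q[0])-45,int(q[1])-60]);return (np.array([proj(n,(*(T+yl*y+np.array([.94,-.342])*x),b+z)) for x,y,z in L])-o0)*4.4
for b in(.045,.055,.061):
    print(b)
    for n in("scene","side"):print(n,pr(n,0,b,[(0,-.028,.164),(0,.028,.164),(0,0,.096),(.042,0,.006)]).round().tolist())
print("tcp",pr("scene",0,.1918,[(0,-.03,0),(0,.03,0)]).round().tolist(),pr("side",0,.1918,[(0,-.03,0)]).round())
a=np.linspace(0,2*np.pi,60)
I=cv2.imread("pics/crop3.png")
for n,dx in(("scene",0),("side",396)):
    for z,r in((.096-.096+.006,.042),(.084,.042),):
        p=pr(n,0,.061,[(r*np.cos(q),r*np.sin(q),z) for q in a])+[dx,0];cv2.polylines(I,[p.round().astype(np.int32)],True,(0,0,255),1)
    p=pr(n,0,.061,[(0,-.03,.096),(0,-.03,.164),(0,.03,.164),(0,.03,.096)])+[dx,0];cv2.polylines(I,[p.round().astype(np.int32)],False,(0,255,0),1)
cv2.imwrite("pics/ov.png",I)
```

```text
0.045
scene [[150.0, 92.0], [221.0, 104.0], [193.0, 172.0], [182.0, 296.0]]
side [[214.0, 145.0], [191.0, 59.0], [201.0, 177.0], [269.0, 252.0]]
0.055
scene [[149.0, 81.0], [220.0, 93.0], [192.0, 162.0], [181.0, 286.0]]
side [[215.0, 134.0], [191.0, 47.0], [201.0, 166.0], [270.0, 242.0]]
0.061
scene [[148.0, 74.0], [220.0, 86.0], [191.0, 155.0], [180.0, 281.0]]
side [[215.0, 126.0], [191.0, 39.0], [201.0, 160.0], [271.0, 237.0]]
tcp [[150.0, 111.0], [225.0, 124.0]] [[215. 168.]]
```

View pics/ov.png

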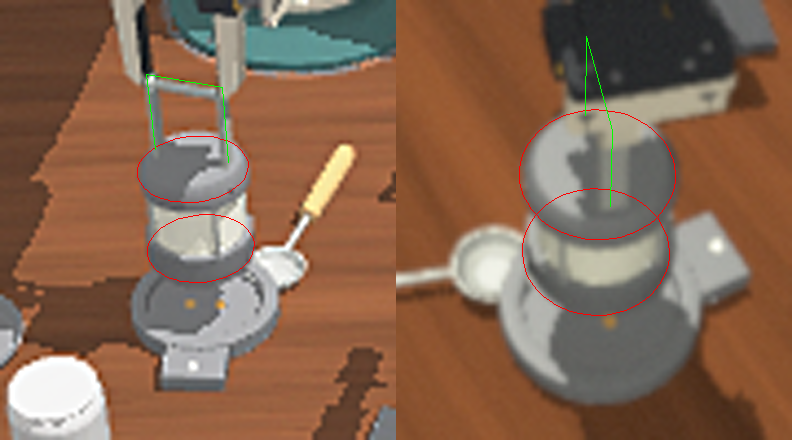

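The overlay matches the real lantern: upright, underside at about z 0.057–0.061, and centred over the dock. Lowering it.

```bash
python3 -m jog '[[0.045,[-0.0015,-0.001,0.01],[0,0,0]],[0.045,[-0.0015,-0.001,0.02],[0,0,0]],[0.045,[-0.0015,-0.001,0.03],[0,0,0]],[0.045,[-0.0015,-0.001,0.04],[0,0,0]],[0.045,[-0.0015,-0.001,0.04],[0,0,0]]]'
python3 -m jog '[[0.045,[0,0,0.002],[0,0,0]],[0.045,[0,0,0.004],[0,0,0]],[0.045,[0,0,0.005],[0,0,0]],[0.045,[0,0,0.005],[0,0,0]]]'
python3 -m jog '[[0.045,[0,0,0.001],[0,0,0]],[0.045,[0,0,0.002],[0,0,0]],[0.045,[0,0,0.002],[0,0,0]]]'
```

```text
time_s: 12.0
ee_pos: [0.4866, -0.0827, 0.1497]
tool_rot: [-180.0, -0.1, 159.9]
contact_force: [0.7, -0.6, -3.9]
grip_width: 0.0583
finger_force: 30.0
time_s: 12.4
ee_pos: [0.4874, -0.0829, 0.1468]
tool_rot: [180.0, 0.0, 159.9]
contact_force: [-0.9, 1.0, -4.5]
grip_width: 0.0585
finger_force: 30.0
time_s: 12.7
ee_pos: [0.4873, -0.0828, 0.1446]
tool_rot: [-180.0, -0.0, 159.9]
contact_force: [0.0, 0.7, -3.9]
grip_width: 0.0588
finger_force: 30.0
```

```bash
python3 -m jog '[[0.045,[0,0,0.001],[0,0,0]],[0.045,[0,0,0.002],[0,0,0]],[0.045,[0,0,0.002],[0,0,0]]]'
python3 -m jog '[[0.045,[0,0,0.001],[0,0,0]],[0.045,[0,0,0.0015],[0,0,0]],[0.045,[0,0,0.0015],[0,0,0]]]'
```

```text
time_s: 13.0
ee_pos: [0.4873, -0.0829, 0.1426]
tool_rot: [-180.0, -0.0, 159.9]
contact_force: [0.2, -0.6, -3.2]
grip_width: 0.0582
finger_force: 30.0
time_s: 13.3
ee_pos: [0.4873, -0.0828, 0.1412]
tool_rot: [180.0, -0.0, 159.9]
contact_force: [-0.9, -0.5, -4.2]
grip_width: 0.0587
finger_force: 30.0
```

```bash
python3 -m jog '[[0.045,[0,0,0.0005],[0,0,0]],[0.045,[0,0,0.001],[0,0,0]],[0.045,[0,0,0.001],[0,0,0]]]'
python3 -m jog '[[0.045,[0,0,0.0005],[0,0,0]],[0.045,[0,0,0.001],[0,0,0]],[0.045,[0,0,0.001],[0,0,0]]]'
```

```text
time_s: 13.6
ee_pos: [0.4876, -0.0829, 0.141]
tool_rot: [180.0, 0.1, 159.9]
contact_force: [-1.6, -0.1, 4.8]
grip_width: 0.0588
finger_force: 30.0
time_s: 13.9
ee_pos: [0.488, -0.083, 0.141]
tool_rot: [180.0, 0.1, 159.9]
contact_force: [-2.8, 1.6, 14.0]
grip_width: 0.0586
finger_force: 30.0
```

Contact at TCP z = 0.141, exactly the predicted seated height. Easing off the pressure and releasing.

```bash
python3 -m jog '[[0.045,[0,0,-0.001],[0,0,0]],[0.045,[0,0,-0.0013],[0,0,0]],[0.045,[0,0,-0.0013],[0,0,0]]]'
python3 -m jog '[[0.06,[0,0,0],[0,0,0]],[0.064,[0,0,0],[0,0,0]],[0.07,[0,0,0],[0,0,0]],[0.08,[0,0,0],[0,0,0]],[0.085,[0,0,0],[0,0,0]]]'
python3 -m jog '[[0.085,[0,0,0],[0,0,0]],[0.085,[0,0,-0.02],[0,0,0]],[0.085,[0,0,-0.05],[0,0,0]],[0.085,[0,0,-0.09],[0,0,0]],[0.085,[0,0,-0.13],[0,0,0]]]'
python3 -m jog '[[0.085,[0,0,0],[0,0,0]],[0.085,[0,0,0],[0,0,0]],[0.085,[0,0,0],[0,0,0]]]'
python3 - <<'E'
from h import *
s=viewer.capture("scene");d=viewer.capture("side");w=viewer.capture("wrist")
f=lambda I,n:cv2.resize(I[int(q[1])-60:int(q[1])+40,int(q[0])-45:int(q[0])+45],(396,440),interpolation=2) if (q:=proj(n,(.487,-.082,.05))) is not None else 0
o=np.hstack([f(s,"scene"),f(d,"side")])
T=np.array([.487,-.082]);a=np.linspace(0,2*np.pi,60)
for n,dx in(("scene",0),("side",396)):
    q=proj(n,(.487,-.082,.05));o0=np.array([int(q[0])-45,int(q[1])-60])
    for z in(.016,.094):
        p=(np.array([proj(n,(T[0]+.042*np.cos(t),T[1]+.042*np.sin(t),z)) for t in a])-o0)*4.4+[dx,0];cv2.polylines(o,[p.round().astype(np.int32)],True,(0,0,255),1)
cv2.imwrite("pics/fin.png",o)
E
```

```text
time_s: 14.2
ee_pos: [0.4875, -0.0829, 0.141]
tool_rot: [180.0, 0.0, 159.9]
contact_force: [-2.2, 1.0, 6.0]
grip_width: 0.0589
finger_force: 30.0
time_s: 14.7
ee_pos: [0.4873, -0.0828, 0.1404]
tool_rot: [-180.0, -0.0, 159.9]
contact_force: [0.2, 0.7, -0.8]
grip_width: 0.0813
finger_force: 0.0
time_s: 15.2
ee_pos: [0.487, -0.0828, 0.2718]
tool_rot: [-180.0, -0.0, 159.9]
contact_force: [0.1, 0.8, 0.5]
grip_width: 0.0852
finger_force: 0.0
time_s: 15.5
ee_pos: [0.4871, -0.0828, 0.2692]
tool_rot: [-180.0, -0.1, 159.9]
contact_force: [0.6, 0.2, 0.5]
grip_width: 0.0852
finger_force: 0.0
```

View pics/fin.png

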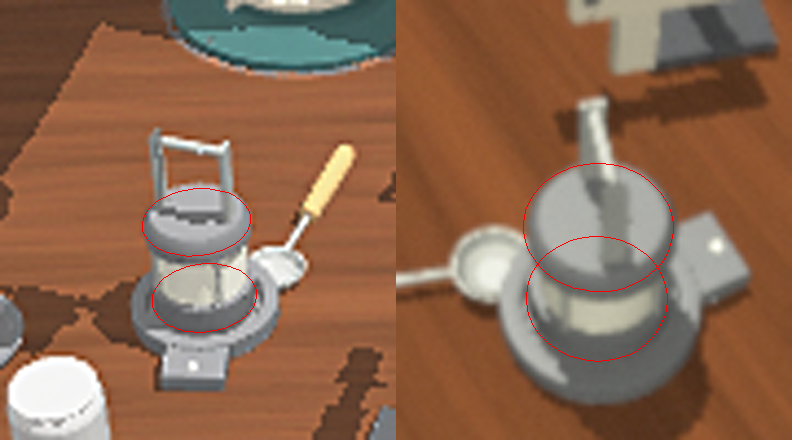

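The lantern stands upright in the recess, centred on the dock to within a millimetre or two of the predicted circles, and the gripper is clear.

```bash
python3 -c "
from cell import manip
print(manip.job_done())"
```

```text
the job is handed in; nothing more can be done
None
```

The lantern is off the hook and stands upright and released in the charging dock. I handed the job in at about 15.7 s of the 51 s allowed, and the hand-in returned no verdict.

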